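# Set up the folding recipe stand

### The arm

A 7-joint arm with a two-finger parallel gripper is mounted at the origin on a cart in front of the work surface, level with it; the furniture and walls round the work are solid. World frame = base frame: x ahead of the robot, y to its left, z up, the work surface at z = 0. Lengths are in mm, angles in rad, forces in N, time in s.
With the tool pointing down it reaches from about 400 to 850 mm from the base axis. Payload 10.4 kg.
Tool frame: the origin (TCP) lies midway between the tips of the shut fingers; the grasp point (between the pads) lies manip.hold_point_z behind it (manip.hold_point_z is the distance from the TCP to the grasp point, in mm); z points along the fingers, y is the line along which they close (so a half turn about z gives the same grasp; the last joint's range is limited). The gripper opens to 85 mm and grips with 20 to 120 N. Pads are 22 mm wide; open, the fingers measure 114 mm over their backs; the gripper's body (76 mm by 85 mm) begins 54 mm behind the grasp point. The pads swing forward as they close: fully open they stand 13 mm farther back than shut.
Start: joints at [-1.28, 0.332, -0.065, 1.46, 0.022, 1.35, -0.088], TCP at [192.909, 594.506, 231.338] pointing down, gripper open.
Joint ranges: [-2.6, 2.6], [-0.5, 2.12], [-1.47, 1.34], [0.16, 2.42], [-1.27, 4.41], [0.06, 2.06], [-2.6, 2.6]. Speed limits (rad/s): [2.22, 2.22, 2.79, 2.79, 3.14, 3.14, 3.14].

### API

Orientations are given as a rotation vector (axis times angle).
In Python, from workcell import manip gives the robot as it stands.
- The arm moves only by the shell command python3 inch.py 'ROWS' [FORCE]. ROWS is a JSON list that holds a single list of rows (three levels of brackets), with 1 to 5 rows, each of 5 numbers: the finger opening in mm, then dx, dy, dz in units of 100 mm, then a turn about the tool's z in units of 0.1 rad; each row is the pose to reach, as a shift and turn from the pose commanded when the command began, along the tool's axes at that moment; what a row does not reach only later rows make up. A row lasts 1/12 s, in which the tool goes at most 41.7 mm and 0.125 rad, less where a joint would pass 70% of its speed; a pose out of reach is approached as far as the arm can. The fingers move at their own pace and stop on an object; FORCE is the grip in N (left out, the last holds). Time passes only in rows, so rows that do not move let the fingers close. It prints the time, the measured TCP pose, the force, the opening and the grip force at its end. Input that does not fit is refused with a message, and nothing moves.
- manip.sense(): the state, without advancing time (a new reading comes with each control period).
- manip.grab_frame(name): name is "scene" or "top"; returns the picture (384x512x3 uint8, blue, green, red); there is no depth.
- manip.get_calibration(name): a dict with "fov_y" (degrees; the focal length in pixels is half the picture's height over the tangent of half this angle, whatever the lens; pixels are square), "cx", "cy" (the principal point, pixels), "pose" (4x4, takes a point from camera to world coordinates). Camera axes: x right, y down, z forward; pixel columns grow to the right and rows downward; lengths in mm; the calibration is good to about 2 mm. A picture is of the moment at which its call begins. get_calibration takes no time and is no camera call.
- manip.sign_off(): hands the job in; it is judged then, once.
The state is a dict: "clock": time; "qpos": joint angles; "joint_velocities": joint speeds; "tau": joint torques, N m; "ee_pos": TCP position; "ee_rot": TCP orientation; "force": force on the tool from outside, world axes, zero at the start; "wrist_torque": the same for the moment, N m; "gripper_width": finger opening in mm; "gripper_force": force on a finger pad.
Only numpy, scipy, OpenCV 4.12 (cv2) and the standard library are available. Lean on these libraries where they do the work, as an engineer would, in place of code of your own. Each camera call takes 0.05 s, during which the arm holds its last target. There are 200 camera calls.

### The job

Get the recipe ready for cooking: swing the back of the folded wooden recipe stand up by its top rail until its springs snap it fully open, and let go of it. Then take the blue-covered recipe pad out of its slot in the rack and set it down gently on the stand's ledge, upright the tall way, about in the middle and leaning flat against the back. Leave the serving board standing in the rack and knock nothing over.

Things in the scene. Friction and masses are not known exactly. Their poses are not given: they have to be found in the camera images.
- stand: Base of the pale wooden recipe stand, stuck to the worktop by suction feet. Two runners (x -45 to 155 mm, tops at z 20, 230 mm apart over their outsides), cross bars at x -28 and 70 mm, cheeks 54 mm high at the hinge. Origin on the worktop under the middle of the hinge line; x points from the hinge (cook's end) to the rear, y along the hinge line, which is 40 mm above the worktop.
- stand_back (a joint): Angle of the stand's back, rad. 0: folded, level over the base, pointing to the stand's +x. Grows as its top rail swings up and over towards -x; 1.257: fully open on its stop, leaning back 18 degrees. Two side springs pull over centre: below about 0.8 it falls shut (6 to 7 N at the rail to lift it from 0), above that it snaps to 1.257 and is held there with about 4 N at the rail.
- stand_rail (a point): Middle of the back's top rail: a round wooden bar 12 mm thick along the stand's y, 154 mm free between two side stiles, 150 mm from the hinge line. Folded, it is 40 mm above the worktop; below it is only worktop, the next slat lies 46 mm nearer the hinge, and nothing lies beyond it but 10 mm of stile ends. Axes as for stand_ledge.
- stand_ledge (a point): Middle of the inner corner of ledge and front face of the back; turns with it. x along the back to the top rail, y along the hinge line, z out of the front face (open: to the cook, 18 degrees up). Hinge line 6 mm behind (z -6). Face: plane z = 0, x 0 to 160 mm. Ledge: square to the face, 190 mm wide, upper side at x = 0; its lip, 14 mm high, spans z 34 to 40 mm.
- recipe_pad: Spiral recipe pad, stiff, front cover (+z) dark blue, rear white, 208 x 146 x 11 mm (14 at the binding), 0.2 to 0.3 kg. Origin in the middle of the rear; x along the 208 mm (104 either way), y along the 146 (-75 to 71), z through the thickness (0 to 11). At first it stands in one of the rack's slots, x straight up, z to the rack's +y, top edge 226 mm above the worktop.
- rack: Rack: pale wooden foot 170 x 140 x 18 mm with four steel wire hoops (110 mm wide, tops 80 mm above the worktop); fixed. Origin in the middle of its underside, x along the slots, away from the cook. Its two slots lie at y -33 and +33 mm, each 17 mm wide between two hoops; things in them stand on the foot, 18 mm up. A wall cupboard (front at world x 0.56) hangs 0.5 m above the worktop.
- serving_board: Small brown serving board, 105 x 160 x 12 mm, standing on its long edge in the rack's other slot, its top edge 123 mm above the worktop. Origin in the middle of its rear side; x up, z to the rack's +y.
- mug_grey: Pale mug, 87 mm across and 90 mm high, standing between stand and rack, farther back; origin in the middle of its underside, z up.
- pepper_mill: Dark wooden pepper mill, 58 mm across and 170 mm high, left of the rack; origin in the middle of its underside, z up.
- salt_shaker: Salt shaker, 44 mm across and 90 mm high, left of the rack; origin in the middle of its underside, z up.

How it is judged (in metres and radians):
On the way:
1. the back of the stand has snapped fully open and been let go, with the pad still away from it (value of joint stand_back above 1.2 rad and contact force between the fingers and stand below 0.3 N and distance between recipe_pad and stand_ledge above 0.2 m), for 0.2 s.
At the end, for the whole second after the job is handed in: Back fully open (over 1.2 rad); pad at rest with its lower edge on the ledge, the tall way (within 8 degrees), flat against the front face (within 7 degrees), its middle within 30 mm of the ledge's middle; the serving board still stands in the rack (value of joint stand_back above 1.2 rad and x of recipe_pad in the frame of stand_ledge between 0.092 and 0.118 m and y of recipe_pad in the frame of stand_ledge between -0.03 and 0.03 m and z of recipe_pad in the frame of stand_ledge between -0.008 and 0.022 m and angle between the x axis of recipe_pad and the x axis of stand_ledge, either way round below 0.14 rad and angle between the z axis of recipe_pad and the z axis of stand_ledge, either way round below 0.12 rad and linear speed of recipe_pad below 0.02 m/s and angular speed of recipe_pad below 0.1 rad/s and angle between serving_board's own x axis and vertical below 0.3 rad and horizontal distance between serving_board and rack below 0.07 m); the robot touches nothing.
It fails at once if the pad is dropped or slammed onto the stand (faster than 0.7 m/s close to it) (linear speed of recipe_pad above 0.7 m/s and distance between recipe_pad and stand_ledge below 0.16 m).
It fails at once if the serving board is pulled out of the rack or knocked askew (angle between serving_board's own x axis and vertical above 0.35 rad or distance of serving_board from where it was at the start of the episode above 0.06 m).
It fails at once if the mug is knocked over (angle between mug_grey's own z axis and vertical above 0.6 rad).
It fails at once if the pepper mill is knocked over (angle between pepper_mill's own z axis and vertical above 0.6 rad).
It fails at once if the salt is knocked over (angle between salt_shaker's own z axis and vertical above 0.6 rad).
It also fails if it takes over 58 s, if anything falls off the work surface, if the arm or the gripper's body presses on something with over 40 N, if the wrist force passes 120 N, or if a joint passes its speed limit or range.

## Working session

There is one attempt and no reset: what is moved stays moved. The work goes in short steps, Python scripts to look and compute and a shell command to move; the robot and the scene stay as the last step left them, time stands still between calls to the robot, and variables do not carry over. Pictures are saved under pics/ and viewed, at most 10 in all, crops included, and the job is handed in when it is done.

```bash
ls; mkdir -p pics
python3 - <<'E'
from workcell import manip
import cv2, numpy as np
for n in("scene","top"):
    im=manip.grab_frame(n); cv2.imwrite(f"pics/{n}0.png",im)
    c=manip.get_calibration(n); print(n,c["fov_y"],c["cx"],c["cy"]); print(np.round(c["pose"],3).tolist())
s=manip.sense(); print({k:np.round(v,3).tolist() for k,v in s.items()}, manip.hold_point_z)
E
```

```text
inch.py
pics
workcell.py
scene 52.60857212275456 260.2724575897192 194.60466767786315
[[0.684, -0.379, 0.623, -351.7], [-0.729, -0.333, 0.597, -793.83], [-0.019, -0.863, -0.505, 746.752], [0.0, 0.0, 0.0, 1.0]]
top 47.17643300104021 244.79092393665258 193.181703556623
[[-0.118, -0.963, 0.241, 113.371], [-0.993, 0.113, -0.034, 48.879], [0.006, -0.244, -0.97, 1545.26], [0.0, 0.0, 0.0, 1.0]]
{'clock': 0.1, 'qpos': [-1.28, 0.333, -0.065, 1.461, 0.022, 1.35, -0.088], 'joint_velocities': [-0.0, -0.003, -0.001, -0.002, 0.002, -0.001, -0.001], 'tau': [0.001, -62.675, 0.049, -39.243, 0.016, 0.007, -0.0], 'ee_pos': [192.806, 594.154, 230.589], 'ee_rot': [-0.491, -3.103, 0.002], 'force': [-0.274, -0.108, -0.416], 'wrist_torque': [0.007, -0.055, -0.014], 'gripper_force': 0.0, 'gripper_width': 85.363} 18.700000000000003
```
View pics/scene0.png

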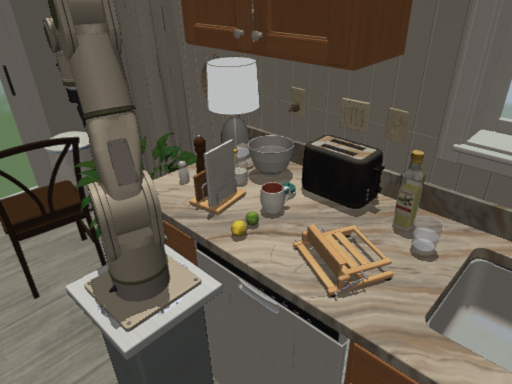

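View pics/top0.png

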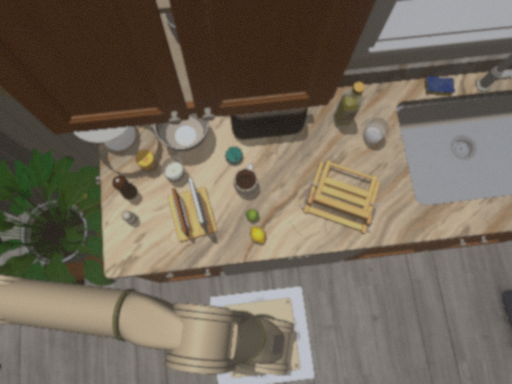

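The scene view shows the folded stand around (345,255), the rack with the upright pad near (220,180) and the mug at (272,198). The top view shows the stand at (342,197) and the rack at (192,213). I'll enlarge both areas.

Run:
```python
import cv2, numpy as np
s=cv2.imread("pics/scene0.png");t=cv2.imread("pics/top0.png")
def crop(im,x,y,w=100,h=75):
    c=cv2.resize(im[y:y+h,x:x+w],(400,300),interpolation=cv2.INTER_CUBIC)
    for i in range(0,w,10):
        if (x+i)%10==0 or True:
            cv2.putText(c,str(x+i) if i%20==0 else "|",(i*4,8),0,.3,(0,0,255),1)
    for j in range(0,h,10): cv2.putText(c,str(y+j),(0,j*4+4),0,.3,(255,0,255),1)
    return c
a=np.vstack([np.hstack([crop(s,290,215),crop(t,295,155)]),np.hstack([crop(s,170,140),crop(t,160,165)])])
cv2.imwrite("pics/c1.png",a)
```

View pics/c1.png

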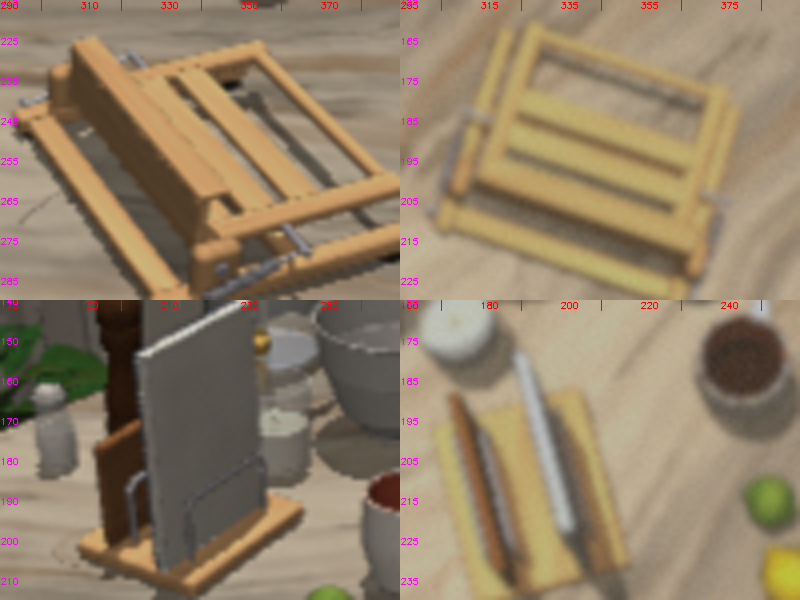

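The crops show the folded stand's back with stile ends at top-view (327,161) and (377,177). The pad's top edge runs from (188.8,178) to (203,222.5) in the top view and from (205,154) to (230.5,140.5) in the scene view. I'll cast rays for these points.

```bash
cat > h.py <<'E'
import numpy as np
from workcell import manip
C={n:manip.get_calibration(n) for n in("scene","top")}
def ray(n,u,v):
    c=C[n];f=192/np.tan(np.radians(c["fov_y"]/2));P=np.array(c["pose"])
    return P[:3,3],P[:3,:3]@np.array([(u-c["cx"])/f,(v-c["cy"])/f,1])
def onz(n,u,v,z):
    o,d=ray(n,u,v);return o+d*(z-o[2])/d[2]
def tri(a,b):
    o1,d1=ray("scene",*a);o2,d2=ray("top",*b)
    A=np.c_[d1,-d2];s=np.linalg.lstsq(A,o2-o1,rcond=None)[0]
    p,q=o1+s[0]*d1,o2+s[1]*d2;return (p+q)/2,np.linalg.norm(p-q)
def proj(n,p):
    c=C[n];f=192/np.tan(np.radians(c["fov_y"]/2));P=np.array(c["pose"])
    q=P[:3,:3].T@(np.array(p)-P[:3,3]);return q[:2]/q[2]*f+[c["cx"],c["cy"]]
E
python3 - <<'E'
from h import *
np.set_printoptions(precision=1,suppress=True)
for l,n,p,z in [("stileL","top",(326.8,161.3),46),("stileR","top",(377,177),46),("stileL s","scene",(354.5,225),46),
 ("barL","top",(305,206),20),("barR","top",(366,227.5),20),("runL far","top",(320,162),20),("runR far","top",(379.5,182),20),
 ("ledgeL","top",(315.5,198),86),("ledgeR","top",(368.5,217.5),86),("ledgeL s","scene",(312,225),86),("ledgeR s","scene",(345,264),86),
 ("pad far","top",(188.75,178.25),226),("pad near","top",(203,222.5),226),("pad near s","scene",(205,153.75),226),("pad far s","scene",(230.5,140.5),226),
 ("rack c","scene",(190,202),18),("rack c","scene",(219,213),18),("rack c","scene",(245,192),18),
 ("rack ct1","top",(169,196),18),("rack ct2","top",(205,187.5),18),("rack ct3","top",(217,231.5),18)]:
    print(l,n,onz(n,*p,z))
print(tri((205,153.75),(203,222.5)),tri((230.5,140.5),(188.75,178.25)))
E
```

```text
stileL top [ 569.3 -310.2   46. ]
stileR top [ 490.7 -478.1   46. ]
stileL s scene [ 571.2 -314.5   46. ]
barL top [ 421.4 -212.2   20. ]
barR top [ 319.9 -413.6   20. ]
runL far top [ 577.4 -291.4   20. ]
runR far top [ 477.7 -492.7   20. ]
ledgeL top [ 431.6 -240.8   86. ]
ledgeR top [ 343.7 -408.3   86. ]
ledgeL s scene [ 435.6 -248.4   86. ]
ledgeR s scene [ 350.7 -416.2   86. ]
pad far top [509.7 169.9 226. ]
pad near top [365.2 139.1 226. ]
pad near s scene [365.1 139.  226. ]
pad far s scene [496.6 158.1 226. ]
rack c scene [341.4 224.3  18. ]
rack c scene [362.5  90.2  18. ]
rack c scene [524.7 125.7  18. ]
rack ct1 top [514.6 264.8  18. ]
rack ct2 top [531.  134.1  18. ]
rack ct3 top [367.3 107.7  18. ]
(array([365.2, 139.1, 225.9]), np.float64(0.023666832946530384)) (array([510.7, 171.6, 218.4]), np.float64(3.149734021543671))
```

The rows are not in the units I measure in: shifts go in units of 100 mm and turns go in units of 0.1 rad. I convert before sending: -100 mm is -1, -60 mm is -0.6, 0.6 rad is 6.

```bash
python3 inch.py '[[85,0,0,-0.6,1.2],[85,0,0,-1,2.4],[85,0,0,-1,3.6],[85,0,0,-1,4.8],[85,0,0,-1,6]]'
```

```text
refused: ROWS must be a list holding one list of rows, three levels of brackets. Nothing was moved.
```

Wrong form. The message asks for a list holding one list of rows, three levels of brackets, so I'll send the same numbers that way.

```bash
python3 inch.py '[[[85,0,0,-0.6,1.2],[85,0,0,-1,2.4],[85,0,0,-1,3.6],[85,0,0,-1,4.8],[85,0,0,-1,6]]]'
python3 inch.py '[[[85,0,0,0,1.2],[85,0,0,0,2.4],[85,0,0,0,3.6],[85,0,0,0,4.8],[85,0,0,0,6]]]'
python3 inch.py '[[[85,0,0,0,1.2],[85,0,0,0,2.4],[85,0,0,0,3.6],[85,0,0,0,5.24],[85,0,0,0,5.24]]]'
python3 -c "
from h import *
print(manip.sense()['qpos'])"
```

```text
clock: 0.52
ee_pos: [193.0, 594.9, 332.7]
ee_rot: [-1.394, -2.815, -0.004]
force: [0.1, 0.7, -1.1]
gripper_width: 85.2
gripper_force: 0.0
clock: 0.93
ee_pos: [192.8, 594.4, 330.8]
ee_rot: [2.164, 2.277, -0.001]
force: [0.0, -0.1, 0.8]
gripper_width: 85.2
gripper_force: 0.0
clock: 1.35
ee_pos: [192.8, 594.4, 330.8]
ee_rot: [2.681, 1.637, -0.001]
force: [-0.7, 0.0, 0.1]
gripper_width: 85.5
gripper_force: 0.0
[-1.44660296  0.30096887  0.15374239  1.30124098 -0.04539063  1.54357674
 -1.7727726 ]
```

```bash
python3 inch.py '[[[85,-0.24,0.32,0,0],[85,-0.48,0.65,0,0],[85,-0.7,0.95,0,0],[85,-0.87,1.2,0,0],[85,-0.87,1.2,0,0]]]'
python3 inch.py '[[[85,-0.24,0.32,0,0],[85,-0.48,0.65,0,0],[85,-0.7,0.95,0,0],[85,-0.87,1.2,0,0],[85,-0.87,1.2,0,0]]]'
python3 inch.py '[[[85,-0.25,0.24,0,0],[85,-0.5,0.48,0,0],[85,-0.75,0.72,0,0],[85,-1,0.96,0,0],[85,-1.25,1.19,0,0]]]'
python3 inch.py '[[[85,-0.25,0.24,0,0],[85,-0.5,0.48,0,0],[85,-0.75,0.72,0,0],[85,-1,0.96,0,0],[85,-1.25,1.19,0,0]]]'
python3 -c "
from h import *
print(manip.sense()['qpos'])"
```

```text
clock: 1.77
ee_pos: [265.5, 457.6, 332.2]
ee_rot: [2.681, 1.636, 0.002]
force: [1.2, 0.2, -0.2]
gripper_width: 84.6
gripper_force: 0.0
clock: 2.18
ee_pos: [332.5, 325.7, 331.9]
ee_rot: [2.682, 1.636, 0.001]
force: [0.9, -0.7, -0.9]
gripper_width: 85.0
gripper_force: 0.0
clock: 2.6
ee_pos: [379.0, 164.4, 331.1]
ee_rot: [-2.675, -1.647, 0.0]
force: [1.2, 0.2, 0.2]
gripper_width: 85.0
gripper_force: 0.0
clock: 3.02
ee_pos: [429.0, -0.9, 331.2]
ee_rot: [-2.675, -1.647, -0.0]
force: [0.9, 0.2, 0.6]
gripper_width: 85.0
gripper_force: 0.0
[-0.97500647 -0.26915176  0.72366015  1.7998617   0.17669974  1.5458023
 -0.74102671]
```

In the tool's units: -30 mm is -0.3, 26 mm is 0.26.

```bash
python3 inch.py '[[[85,-0.3,0.26,0,0],[85,-0.6,0.52,0,0],[85,-0.92,0.77,0,0],[85,-1.22,1.03,0,0],[85,-1.52,1.29,0,0]]]'
python3 inch.py '[[[60,-0.3,0.26,0,0],[30,-0.6,0.52,0,0],[30,-0.92,0.77,0.4,0],[30,-1.22,1.03,0.8,0],[30,-1.52,1.29,1.2,0]]]'
python3 inch.py '[[[30,0,0,0.4,0],[30,0,0,0.8,0],[30,0,0,1,0],[30,0,0,1,0]]]'
python3 - <<'E'
from h import *
import cv2
s=manip.sense();print(s['qpos'],s['ee_pos'],s['gripper_width'])
a=manip.grab_frame("scene");b=manip.grab_frame("top")
cv2.imwrite("pics/s1.png",np.hstack([cv2.resize(a[190:310,270:420],(400,320),interpolation=2),cv2.resize(b[120:240,280:430],(400,320),interpolation=2)]))
E
```

```text
clock: 3.43
ee_pos: [474.5, -192.5, 331.6]
ee_rot: [-2.675, -1.645, -0.005]
force: [2.0, -0.1, -3.0]
gripper_width: 84.7
gripper_force: 0.0
clock: 3.85
ee_pos: [510.1, -334.6, 256.8]
ee_rot: [-2.673, -1.647, 0.002]
force: [0.9, 1.9, 1.5]
gripper_width: 30.2
gripper_force: 0.0
clock: 4.18
ee_pos: [507.2, -331.1, 153.5]
ee_rot: [-2.669, -1.642, 0.007]
force: [0.7, 0.5, -0.6]
gripper_width: 30.1
gripper_force: 0.0
[-0.27780756  0.54479167  1.06034557  1.64771372 -0.4934092   1.25564527
  0.41556866] [ 507.17470297 -331.08252433  153.47894051] 30.108871719039417
```

View pics/s1.png

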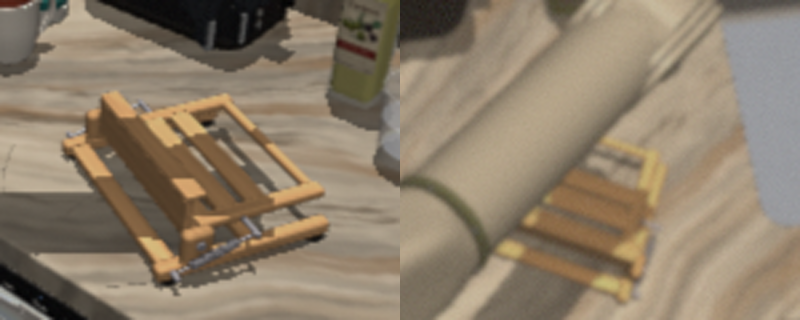

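Run:
```python
from h import *
import cv2
print(proj("scene",[507,-331,153]),proj("top",[507,-331,153]),proj("scene",[522.5,-389.5,40]),proj("top",[522.5,-389.5,40]))
a=manip.grab_frame("scene");b=manip.grab_frame("top")
cv2.imwrite("pics/s2.png",np.hstack([a[:,112:],b[:,112:]]))
```

```text
[351.4705254 206.0001302] [342.06375367 168.24661041] [367.76284826 243.45802505] [350.46872689 171.75364253]
```

View pics/s2.png

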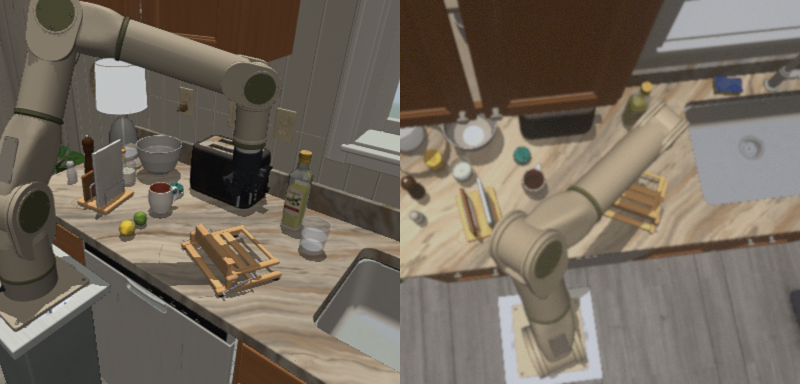

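The gripper is black and sits in front of the toaster at scene (351,206), which matches its projection. The predicted rail point at (368,243) falls on the rail. I'll shift over it and then go down.

In the tool's units: -45 mm is -0.45, 43 mm is 0.43.

```bash
python3 inch.py '[[[30,-0.23,0.21,0,0],[30,-0.45,0.43,0,0],[30,-0.45,0.43,0,0],[30,-0.45,0.43,0,0],[30,-0.45,0.43,0,0]]]'
python3 -c "
from h import *
s=manip.sense();print(s['ee_pos'],s['ee_rot'],s['qpos'])"
```

```text
clock: 4.8
ee_pos: [527.7, -392.4, 159.7]
ee_rot: [-2.675, -1.647, -0.001]
force: [-1.0, 0.8, -0.1]
gripper_width: 30.1
gripper_force: 0.0
[ 527.71518723 -392.44541191  159.72062521] [-2.67488158e+00 -1.64705427e+00 -6.55822395e-04] [-0.10988367  0.63957458  1.00892234  1.49888793 -0.55083241  1.30853372
  0.48668382]
```

In the tool's units: -3 mm is -0.03, 97 mm is 0.97.

```bash
python3 inch.py '[[[30,0,-0.03,0.35,0],[30,0,-0.03,0.7,0],[30,0,-0.03,0.97,0],[30,0,-0.03,0.97,0],[30,0,-0.03,0.97,0]]]'
python3 - <<'E'
from h import *
import cv2
a=manip.grab_frame("scene");b=manip.grab_frame("top")
a=cv2.convertScaleAbs(a,alpha=1.6,beta=20)
cv2.imwrite("pics/s3.png",np.hstack([cv2.resize(a[190:290,300:400],(400,400),interpolation=2),cv2.resize(b[130:230,310:410],(400,400),interpolation=2)]))
E
```

```text
clock: 5.22
ee_pos: [524.7, -389.6, 61.8]
ee_rot: [-2.672, -1.647, 0.001]
force: [-0.5, -0.5, 0.8]
gripper_width: 30.2
gripper_force: 0.0
```

View pics/s3.png

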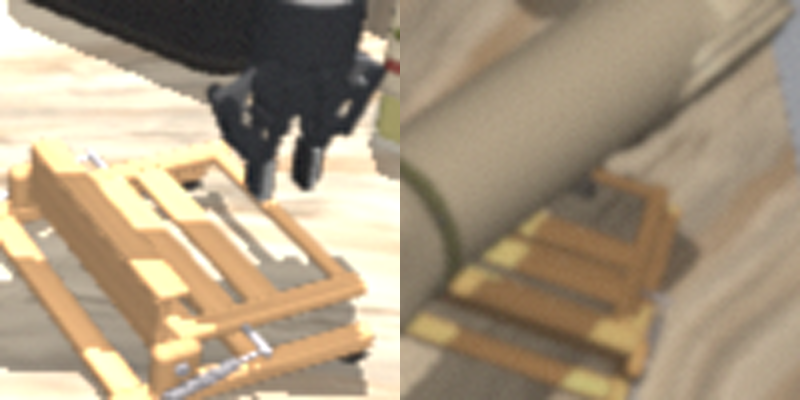

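The fingers, at crop (262,190) and (308,180), straddle the rail line with the inner one over the gap to the slat. I'll go down and grip.

In the tool's units: 37 mm is 0.37, 24 mm is 0.24.

```bash
python3 inch.py '[[[30,0,0,0.12,0],[30,0,0,0.24,0],[30,0,0,0.37,0],[30,0,0,0.37,0]]]' 30
python3 inch.py '[[[0,0,0,0,0],[0,0,0,0,0],[0,0,0,0,0],[0,0,0,0,0],[0,0,0,0,0]]]' 35
python3 -c "
from h import *
s=manip.sense();print(s['ee_pos'],s['gripper_width'],s['force'])"
```

```text
clock: 5.65
ee_pos: [523.3, -389.6, 21.4]
ee_rot: [-2.671, -1.644, 0.003]
force: [0.1, 0.7, 0.2]
gripper_width: 30.0
gripper_force: 0.0
clock: 6.07
ee_pos: [525.5, -391.6, 24.9]
ee_rot: [2.674, 1.647, 0.0]
force: [4.8, -4.6, -6.3]
gripper_width: 10.7
gripper_force: 34.1
[ 525.46875647 -391.55271494   24.92634015] 10.740589236799167 [ 4.78898038 -4.64583045 -6.33937499]
```

In the tool's units: -102 mm is -1.02, -65 mm is -0.65.

```bash
python3 inch.py '[[[0,0,-0.02,-0.22,0],[0,0,-0.07,-0.44,0],[0,0,-0.15,-0.65,0],[0,0,-0.26,-0.85,0],[0,0,-0.4,-1.02,0]]]'
```

```text
clock: 6.48
ee_pos: [490.4, -374.1, 129.0]
ee_rot: [2.672, 1.646, 0.002]
force: [6.1, -1.3, 2.2]
gripper_width: 10.4
gripper_force: 34.2
```

```bash
python3 inch.py '[[[0,0,0,0,0],[0,0,0,0,0]]]'
python3 - <<'E'
from h import *
import cv2
a=manip.grab_frame("scene");b=manip.grab_frame("top")
a=cv2.convertScaleAbs(a,alpha=1.4,beta=20)
cv2.imwrite("pics/s4.png",np.hstack([cv2.resize(a[160:285,290:415],(400,400),interpolation=2),cv2.resize(b[130:230,310:410],(400,400),interpolation=2)]))
E
```

```text
clock: 6.65
ee_pos: [490.6, -374.1, 128.9]
ee_rot: [2.672, 1.645, 0.004]
force: [6.0, -4.3, 6.2]
gripper_width: 10.5
gripper_force: 37.0
```

View pics/s4.png

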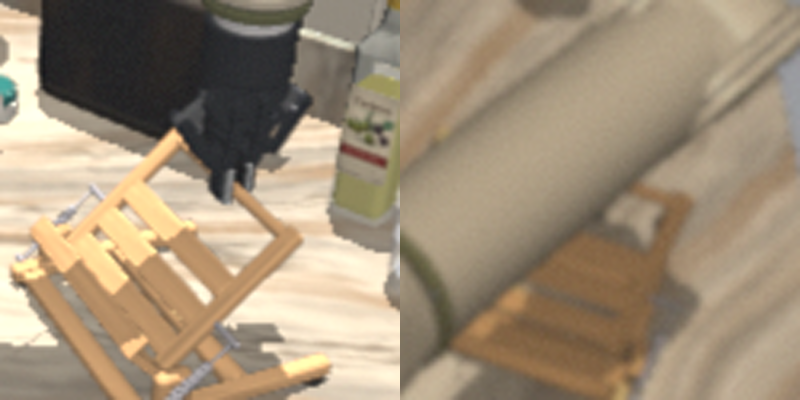

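The back is being lifted cleanly, with the rail gripped at crop (232,185) at about 0.75 rad. I'll continue the arc.

```bash
python3 inch.py '[[[0,0,-0.16,-0.15,0],[0,0,-0.35,-0.28,0],[0,0,-0.48,-0.35,0],[0,0,-0.6,-0.39,0],[0,0,-0.6,-0.39,0]]]'
python3 -c "
from h import *
s=manip.sense();print(s['ee_pos'],s['gripper_width'],s['force'],s['wrist_torque'])"
```

```text
clock: 7.17
ee_pos: [435.7, -346.9, 168.0]
ee_rot: [2.674, 1.645, 0.004]
force: [0.3, -0.8, 14.4]
gripper_width: 10.4
gripper_force: 39.1
[ 435.65978938 -346.90807551  167.9834697 ] 10.388393833984052 [ 0.33255939 -0.77051885 14.41885812] [-0.29755532  0.02516702  0.02419601]
```

In the tool's units: -25 mm is -0.25, -135 mm is -1.35.

```bash
python3 inch.py '[[[50,0,0,0,0],[50,0,0,0,0],[50,0,0,0,0],[50,0,0,0,0]]]'
python3 inch.py '[[[50,0,0,-0.25,0],[50,0,0,-0.6,0],[50,0,0,-1,0],[50,0,0,-1.35,0],[50,0,0,-1.35,0]]]'
python3 -c "
from h import *
s=manip.sense();print(s['ee_pos'],s['gripper_width'],s['force'],s['qpos'])"
```

```text
clock: 7.5
ee_pos: [435.1, -346.1, 165.1]
ee_rot: [-2.674, -1.646, 0.002]
force: [-0.1, 0.1, -0.5]
gripper_width: 49.6
gripper_force: 0.0
clock: 7.92
ee_pos: [436.7, -348.3, 306.5]
ee_rot: [2.672, 1.643, 0.004]
force: [0.4, -1.0, -0.4]
gripper_width: 49.9
gripper_force: 0.0
[ 436.66424219 -348.3254728   306.48192134] 49.91522536393964 [ 0.42502467 -0.98250037 -0.40353944] [-0.41917889  0.29297233  1.24952158  1.57045929 -0.2801898   1.47437855
  0.37531572]
```

Run:
```python
from h import *
import cv2
b=manip.grab_frame("top");a=manip.grab_frame("scene")
hsv=cv2.cvtColor(b,cv2.COLOR_BGR2HSV)
m=np.zeros(b.shape[:2],np.uint8);m[172:230,183:208]=((hsv[...,1]<60)&(hsv[...,2]>120))[172:230,183:208]*255
n,l,st,ce=cv2.connectedComponentsWithStats(m);i=1+st[1:,4].argmax();pts=np.argwhere(l==i)[:,::-1].astype(np.float32)
r=cv2.minAreaRect(pts);print(n,st[i],r)
W=np.array([onz("top",u,v,226)[:2] for u,v in pts])
R=cv2.minAreaRect(W.astype(np.float32));print("world rect",R)
bx=cv2.boxPoints(R);print(bx)
a=cv2.convertScaleAbs(a,alpha=1.3,beta=10)
cv2.imwrite("pics/s5.png",np.hstack([cv2.resize(a[130:310,180:430],(450,324),interpolation=2),cv2.resize(b[150:250,270:370],(324,324),interpolation=2)]))
```

```text
5 [183 172  25  52 478] ((195.0, 197.5), (51.0, 24.0), 90.0)
world rect ((446.9901123046875, 156.34014892578125), (74.47897338867188, 162.21475219726562), 84.43368530273438)
[[362.65305 127.14349]
 [524.1029  111.40903]
 [531.32715 185.5368 ]
 [369.87732 201.27127]]
```

View pics/s5.png

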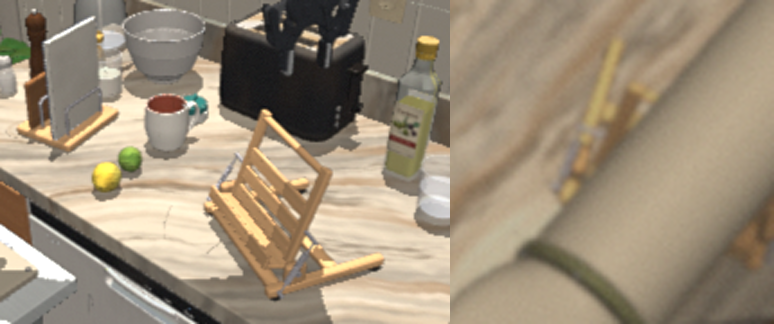

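The stand is fully open: its back is upright in the scene crop, with the top rail from (265,115) to (328,172), and the gripper is clear of it. Next I'll refine the pad's top edge with a tighter mask.

Run:
```python
from h import *
import cv2
b=cv2.imread("pics/top0.png");hsv=cv2.cvtColor(b,cv2.COLOR_BGR2HSV)
for v in (176,180,190,200,210,220,224):
    print(v,[tuple(map(int,hsv[v,u,1:])) for u in range(185,208)])
for S in (20,30,40):
  m=np.zeros(b.shape[:2],np.uint8);k=(slice(175,226),slice(184,208));m[k]=((hsv[...,1]<S)&(hsv[...,2]>150))[k]*255
  n,l,st,ce=cv2.connectedComponentsWithStats(m);i=1+st[1:,4].argmax();p=np.argwhere(l==i)[:,::-1]
  W=np.array([onz("top",u,v,226)[:2] for u,v in p]).astype(np.float32);print(S,st[i],cv2.minAreaRect(W),cv2.fitLine(W,cv2.DIST_L2,0,.01,.01).ravel())
```

```text
176 [(56, 114), (61, 117), (62, 116), (55, 129), (56, 154), (61, 172), (58, 179), (59, 186), (57, 187), (59, 190), (57, 191), (55, 191), (51, 191), (51, 191), (51, 190), (52, 192), (50, 192), (54, 190), (54, 188), (52, 192), (51, 190), (48, 190), (48, 191)]
180 [(59, 116), (55, 112), (39, 112), (11, 135), (5, 169), (6, 185), (11, 180), (29, 177), (47, 178), (53, 187), (54, 190), (52, 191), (51, 191), (54, 190), (54, 193), (55, 191), (52, 191), (53, 187), (50, 193), (53, 192), (55, 191), (53, 191), (55, 191)]
190 [(63, 189), (65, 181), (68, 184), (70, 189), (73, 186), (58, 177), (27, 177), (6, 180), (1, 181), (2, 161), (25, 135), (78, 138), (106, 164), (102, 173), (103, 183), (105, 185), (105, 191), (108, 192), (104, 193), (106, 188), (101, 177), (81, 170), (61, 176)]
200 [(101, 189), (107, 190), (109, 190), (107, 191), (111, 190), (115, 191), (117, 187), (94, 180), (51, 169), (9, 174), (1, 184), (1, 178), (2, 146), (12, 108), (43, 94), (50, 101), (65, 113), (90, 124), (111, 145), (111, 163), (105, 179), (103, 186), (102, 183)]
210 [(93, 140), (116, 150), (114, 159), (111, 179), (112,
[... 583 characters left out ...]
, 192), (102, 192), (101, 192), (105, 187), (101, 187), (93, 168), (73, 133), (51, 109), (42, 92), (45, 85), (46, 78), (66, 85), (91, 101), (96, 106)]
20 [189 178  14  44 138] ((440.2581481933594, 155.4910888671875), (142.8693389892578, 11.08056640625), 9.86386489868164) [9.8650426e-01 1.6373555e-01 4.4038461e+02 1.5620311e+02]
30 [189 178  14  44 152] ((440.1252746582031, 156.40298461914062), (142.7517547607422, 11.998276710510254), 8.444563865661621) [9.8741883e-01 1.5812685e-01 4.4087561e+02 1.5653352e+02]
40 [189 178  14  44 165] ((440.02215576171875, 157.20008850097656), (142.6930694580078, 14.202070236206055), 7.971267223358154) [9.8799437e-01 1.5448993e-01 4.4191943e+02 1.5693979e+02]
```

The pad's top edge runs at 9.2°, the same angle as the rack's edges, with its centre at (439.5,156) and length 143 mm. I'll turn the tool and move over it.

In the tool's units: -20 mm is -0.2, -10 mm is -0.1, 0.48 rad is 4.8.

```bash
python3 inch.py '[[[85,0,0,-0.1,1.2],[85,0,0,-0.2,2.4],[85,0,0,-0.2,3.6],[85,0,0,-0.2,4.8],[85,0,0,-0.2,4.8]]]'
python3 inch.py '[[[85,0,0,0,1.2],[85,0,0,0,2.4],[85,0,0,0,3.6],[85,0,0,0,4.63],[85,0,0,0,4.63]]]'
python3 inch.py '[[[85,0.05,-0.31,0,0],[85,0.1,-0.62,0,0],[85,0.15,-0.93,0,0],[85,0.21,-1.24,0,0],[85,0.21,-1.24,0,0]]]'
python3 inch.py '[[[85,0.05,-0.31,0,0],[85,0.1,-0.62,0,0],[85,0.15,-0.93,0,0],[85,0.21,-1.24,0,0],[85,0.21,-1.24,0,0]]]'
python3 inch.py '[[[85,0.05,-0.31,0,0],[85,0.1,-0.62,0,0],[85,0.15,-0.93,0,0],[85,0.21,-1.24,0,0],[85,0.21,-1.24,0,0]]]'
python3 inch.py '[[[85,0.05,-0.31,0,0],[85,0.1,-0.62,0,0],[85,0.15,-0.93,0,0],[85,0.21,-1.24,0,0],[85,0.21,-1.24,0,0]]]'
python3 -c "
from h import *
from scipy.spatial.transform import Rotation as R
s=manip.sense();M=R.from_rotvec(s['ee_rot']).as_matrix();print(s['qpos'],M[:,1],M[:,0],M.T@(np.array([439.5,156,195])-s['ee_pos']))"
```

```text
clock: 8.43
ee_pos: [435.2, -345.8, 319.2]
ee_rot: [-2.99, -0.954, 0.004]
force: [-0.5, 0.1, -0.7]
gripper_width: 84.9
gripper_force: 0.0
clock: 8.85
ee_pos: [435.2, -345.9, 319.5]
ee_rot: [-3.13, -0.25, 0.004]
force: [0.1, 0.0, -0.1]
gripper_width: 85.0
gripper_force: 0.0
clock: 9.27
ee_pos: [436.8, -215.9, 320.5]
ee_rot: [-3.124, -0.27, -0.003]
force: [0.9, 0.9, 0.7]
gripper_width: 85.2
gripper_force: 0.0
clock: 9.68
ee_pos: [437.1, -88.5, 320.1]
ee_rot: [-3.128, -0.276, 0.004]
force: [0.1, 0.9, 0.5]
gripper_width: 84.8
gripper_force: 0.0
clock: 10.1
ee_pos: [437.4, 37.0, 320.0]
ee_rot: [-3.129, -0.275, 0.004]
force: [0.3, -0.8, -0.9]
gripper_width: 85.3
gripper_force: 0.0
clock: 10.52
ee_pos: [437.7, 162.7, 319.8]
ee_rot: [-3.13, -0.274, 0.004]
force: [0.1, 0.9, -0.8]
gripper_width: 85.2
gripper_force: 0.0
[-1.06555287 -0.09737816  0.57597045  1.73539128  0.05201946  1.49059258
 -1.89222645] [ 1.73737250e-01 -9.84792004e-01 -2.78857726e-04] [ 0.98478816  0.17373735 -0.00276009] [  0.9305087    6.93286248 124.81312026]
```

In the tool's units: 60 mm is 0.6, 7 mm is 0.07, 0.014 rad is 0.14.

```bash
python3 inch.py '[[[85,0.01,0.07,0.3,0.14],[85,0.01,0.07,0.6,0.14],[85,0.01,0.07,0.9,0.14],[85,0.01,0.07,1.15,0.14],[85,0.01,0.07,1.25,0.14]]]'
python3 inch.py '[[[40,0,0,0,0],[30,0,0,0,0],[24,0,0,0,0],[22,0,0,0,0],[22,0,0,0,0]]]' 25
python3 - <<'E'
from h import *
import cv2
a=manip.grab_frame("scene")
a=cv2.convertScaleAbs(a,alpha=1.5,beta=20)
cv2.imwrite("pics/s6.png",cv2.resize(a[110:220,165:285],(600,550),interpolation=2))
s=manip.sense();print(s['ee_pos'],s['force'],s['gripper_width'])
E
```

```text
clock: 10.93
ee_pos: [439.3, 148.9, 192.6]
ee_rot: [3.131, 0.238, -0.009]
force: [-0.1, 0.1, 0.4]
gripper_width: 85.3
gripper_force: 0.0
clock: 11.35
ee_pos: [441.6, 150.5, 197.3]
ee_rot: [-3.131, -0.231, -0.001]
force: [0.2, 0.2, -0.3]
gripper_width: 24.9
gripper_force: 0.0
[441.47481445 150.48878382 197.09062589] [0.44890779 0.4145254  0.43783784] 21.806098205400062
```

View pics/s6.png

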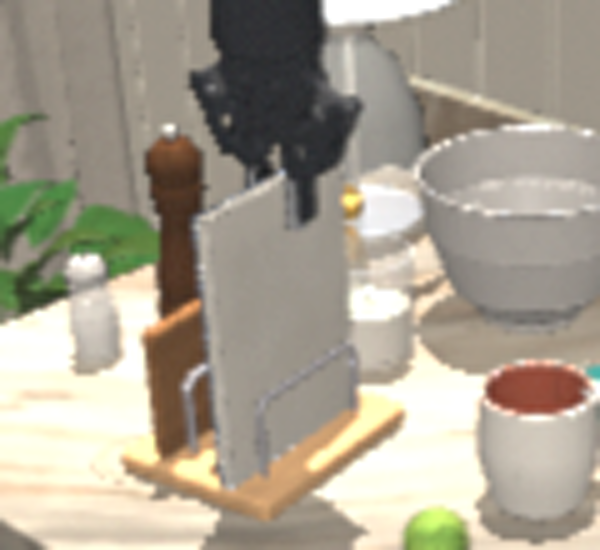

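The fingers straddle the pad at its top middle, at crop (290,200), and the vision estimate puts the tool about 5 mm off centre. I'll shift it and grip.

```bash
python3 inch.py '[[[22,0,-0.04,0.02,0],[22,0,-0.04,0.02,0],[22,0,-0.04,0.02,0]]]' 
python3 inch.py '[[[14,0,0,0,0],[10,0,0,0,0],[0,0,0,0,0],[0,0,0,0,0],[0,0,0,0,0]]]' 40
python3 inch.py '[[[0,0,0,-0.05,0],[0,0,0,-0.1,0],[0,0,0,-0.15,0],[0,0,0,-0.15,0]]]'
```

```text
clock: 11.65
ee_pos: [440.3, 154.5, 194.2]
ee_rot: [-3.132, -0.231, 0.002]
force: [0.3, -0.3, -0.1]
gripper_width: 22.3
gripper_force: 0.0
clock: 12.07
ee_pos: [440.4, 154.3, 194.3]
ee_rot: [-3.132, -0.23, 0.002]
force: [-1.5, 0.7, 1.9]
gripper_width: 10.2
gripper_force: 39.1
clock: 12.4
ee_pos: [440.9, 154.3, 210.3]
ee_rot: [-3.131, -0.23, -0.0]
force: [0.6, -0.1, -1.6]
gripper_width: 9.8
gripper_force: 39.1
```

The rows are not in the units I measure in: shifts go in units of 100 mm and turns go in units of 0.1 rad. I convert before sending: -170 mm is -1.7, -135 mm is -1.35.

```bash
python3 inch.py '[[[0,0,0,-0.3,0],[0,0,0,-0.65,0],[0,0,0,-1,0],[0,0,0,-1.35,0],[0,0,0,-1.7,0]]]'
python3 inch.py '[[[0,-0.04,0.15,0,0],[0,-0.09,0.4,0,0],[0,-0.15,0.65,0,0],[0,-0.2,0.9,0,0],[0,-0.24,1.05,0,0]]]'
python3 inch.py '[[[0,-0.06,0.25,0,0],[0,-0.11,0.5,0,0],[0,-0.17,0.75,0,0],[0,-0.22,0.95,0,0],[0,-0.24,1.05,0,0]]]'
python3 inch.py '[[[0,0,0,0,-1],[0,0,0,0,-2],[0,0,0,0,-3],[0,0,0,0,-4],[0,0,0,0,-5]]]'
python3 inch.py '[[[0,0,0,0,-1],[0,0,0,0,-2],[0,0,0,0,-3],[0,0,0,0,-4],[0,0,0,0,-4.57]]]'
python3 - <<'E'
from h import *
import cv2
from scipy.spatial.transform import Rotation as R
s=manip.sense();M=R.from_rotvec(s['ee_rot']).as_matrix();print(s['qpos'],M[:,1],M.T@(np.array([375.8,-316.3,232])-s['ee_pos']))
a=manip.grab_frame("scene");cv2.imwrite("pics/s7.png",a[80:320,120:440])
E
```

```text
clock: 12.82
ee_pos: [440.4, 153.4, 381.0]
ee_rot: [-3.132, -0.229, 0.001]
force: [1.9, 0.3, -1.9]
gripper_width: 9.8
gripper_force: 39.7
clock: 13.23
ee_pos: [432.1, 43.3, 378.8]
ee_rot: [-3.132, -0.225, 0.002]
force: [0.6, -0.4, -2.7]
gripper_width: 10.0
gripper_force: 39.7
clock: 13.65
ee_pos: [423.4, -63.6, 378.8]
ee_rot: [-3.132, -0.225, 0.001]
force: [-0.4, -0.6, -2.4]
gripper_width: 10.0
gripper_force: 39.7
clock: 14.07
ee_pos: [423.9, -60.1, 378.7]
ee_rot: [-2.975, -1.006, 0.002]
force: [0.2, 0.0, -2.1]
gripper_width: 9.6
gripper_force: 39.7
clock: 14.48
ee_pos: [423.9, -60.1, 378.8]
ee_rot: [-2.668, -1.655, 0.001]
force: [0.2, -0.2, -2.2]
gripper_width: 9.9
gripper_force: 39.7
[-1.14804184 -0.39949511  0.88253126  1.70946558  0.30572889  1.689263
 -0.72968926] [ 0.89573808 -0.44457899 -0.00167859] [-250.96301519   71.08576989  146.5314065 ]
```

View pics/s7.png

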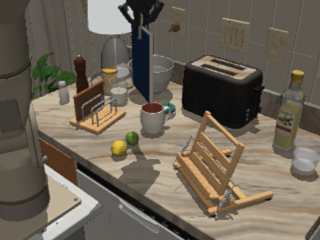

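The pad is held vertically with its blue cover towards the cook, the board still stands in the rack, and the stand is open. That was the last allowed picture, so from here I'll go by the numbers.

In the tool's units: -50 mm is -0.5, 14 mm is 0.14.

```bash
python3 inch.py '[[[0,-0.2,0.06,0,0],[0,-0.5,0.14,0,0],[0,-0.8,0.23,0,0],[0,-1.1,0.31,0,0],[0,-1.26,0.36,0,0]]]'
python3 inch.py '[[[0,-0.3,0.08,0,0],[0,-0.6,0.16,0,0],[0,-0.9,0.25,0,0],[0,-1.15,0.32,0,0],[0,-1.25,0.35,0,0]]]'
python3 inch.py '[[[0,0,0,0,0],[0,0,0,0,0]]]'
python3 - <<'E'
from h import *
import cv2
from scipy.spatial.transform import Rotation as R
s=manip.sense();M=R.from_rotvec(s['ee_rot']).as_matrix();print(s['ee_pos'],M.T@(np.array([375.8,-316.3,232])-s['ee_pos']))
E
```

```text
clock: 14.95
ee_pos: [398.4, -192.7, 378.8]
ee_rot: [-2.678, -1.639, -0.001]
force: [0.3, 0.3, -2.8]
gripper_width: 9.8
gripper_force: 39.8
clock: 15.37
ee_pos: [372.9, -320.5, 378.6]
ee_rot: [-2.679, -1.637, -0.001]
force: [-0.5, -0.6, -2.4]
gripper_width: 9.9
gripper_force: 39.8
clock: 15.53
ee_pos: [374.5, -316.2, 378.7]
ee_rot: [-2.674, -1.645, -0.0]
force: [0.3, 1.2, -1.7]
gripper_width: 10.0
gripper_force: 39.7
[ 374.51865754 -316.1532457   378.74162982] [  0.27641612   1.43667207 146.74000431]
```

In the tool's units: 120 mm is 1.2, 110 mm is 1.1.

```bash
python3 inch.py '[[[0,0,0.01,0.25,0],[0,0,0.01,0.55,0],[0,0,0.01,0.85,0],[0,0,0.01,1.1,0],[0,0,0.01,1.2,0]]]'
python3 inch.py '[[[0,0,0,0.06,0],[0,0,0,0.12,0],[0,0,0,0.18,0],[0,0,0,0.22,0],[0,0,0,0.22,0]]]'
```

```text
clock: 15.95
ee_pos: [374.3, -315.0, 255.9]
ee_rot: [-2.67, -1.647, 0.004]
force: [-1.6, 0.3, -1.8]
gripper_width: 10.1
gripper_force: 39.8
clock: 16.37
ee_pos: [375.0, -317.1, 236.6]
ee_rot: [-2.674, -1.646, 0.0]
force: [0.4, 0.6, -1.7]
gripper_width: 10.3
gripper_force: 39.7
```

In the tool's units: 4 mm is 0.04, 3 mm is 0.03.

```bash
python3 inch.py '[[[0,0,0,0.01,0],[0,0,0,0.02,0],[0,0,0,0.03,0],[0,0,0,0.04,0],[0,0,0,0.04,0]]]'
python3 inch.py '[[[0,0,0,0.01,0],[0,0,0,0.02,0],[0,0,0,0.02,0],[0,0,0,0.03,0],[0,0,0,0.03,0]]]'
```

```text
clock: 16.78
ee_pos: [374.9, -317.2, 232.6]
ee_rot: [-2.674, -1.646, 0.001]
force: [1.2, -0.0, -2.3]
gripper_width: 9.8
gripper_force: 39.7
clock: 17.2
ee_pos: [374.5, -316.8, 229.8]
ee_rot: [-2.674, -1.646, 0.001]
force: [-0.1, -0.0, -3.4]
gripper_width: 9.9
gripper_force: 39.7
```

In the tool's units: 3 mm is 0.03, 2 mm is 0.02.

```bash
python3 inch.py '[[[0,0,0,0.01,0],[0,0,0,0.02,0],[0,0,0,0.03,0],[0,0,0,0.03,0],[0,0,0,0.03,0]]]'
python3 inch.py '[[[0,0,0,0.01,0],[0,0,0,0.02,0],[0,0,0,0.02,0],[0,0,0,0.02,0],[0,0,0,0.02,0]]]'
```

```text
clock: 17.62
ee_pos: [373.9, -316.4, 227.1]
ee_rot: [-2.675, -1.647, 0.0]
force: [0.4, -0.3, -2.3]
gripper_width: 9.9
gripper_force: 39.7
clock: 18.03
ee_pos: [373.6, -316.0, 225.4]
ee_rot: [-2.675, -1.647, -0.0]
force: [-0.3, 0.4, -2.8]
gripper_width: 9.9
gripper_force: 39.7
```

In the tool's units: 2 mm is 0.02, 1 mm is 0.01.

```bash
python3 inch.py '[[[0,0,0,0.01,0],[0,0,0,0.02,0],[0,0,0,0.02,0],[0,0,0,0.02,0],[0,0,0,0.02,0]]]'
python3 inch.py '[[[0,0,0,0.01,0],[0,0,0,0.02,0],[0,0,0,0.02,0],[0,0,0,0.02,0],[0,0,0,0.02,0]]]'
```

```text
clock: 18.45
ee_pos: [373.7, -315.7, 224.1]
ee_rot: [2.674, 1.646, 0.002]
force: [1.1, 0.7, 6.1]
gripper_width: 9.9
gripper_force: 40.9
clock: 18.87
ee_pos: [374.2, -315.8, 223.9]
ee_rot: [2.672, 1.645, 0.003]
force: [-0.6, 1.4, 21.3]
gripper_width: 10.3
gripper_force: 43.2
```

Contact came at TCP z 224, as predicted. I'll unload slightly, open the fingers, and let the pad lean back gently on the rear finger.

In the tool's units: -2 mm is -0.02, -1 mm is -0.01.

```bash
python3 inch.py '[[[0,0,0,-0.01,0],[0,0,0,-0.02,0],[0,0,0,-0.02,0],[0,0,0,-0.02,0]]]' 20
python3 inch.py '[[[12,0,0,0,0],[14,0,0,0,0],[16,0,0,0,0],[18,0,0,0,0],[20,0,0,0,0]]]' 20
python3 inch.py '[[[23,0,0,0,0],[26,0,0,0,0],[29,0,0,0,0],[32,0,0,0,0],[36,0,0,0,0]]]' 20
python3 inch.py '[[[40,0,0.02,0,0],[42,0,0.04,0,0],[44,0,0.07,0,0],[46,0,0.1,0,0],[48,0,0.13,0,0]]]' 20
```

```text
clock: 19.2
ee_pos: [373.2, -315.5, 224.2]
ee_rot: [2.674, 1.646, 0.002]
force: [1.9, 0.5, 6.1]
gripper_width: 9.9
gripper_force: 41.0
clock: 19.62
ee_pos: [372.5, -315.3, 223.6]
ee_rot: [2.675, 1.647, 0.0]
force: [0.1, -0.0, 0.4]
gripper_width: 20.0
gripper_force: 0.0
clock: 20.03
ee_pos: [372.7, -315.3, 223.8]
ee_rot: [2.675, 1.646, 0.001]
force: [0.8, -1.0, -0.4]
gripper_width: 35.8
gripper_force: 0.2
clock: 20.45
ee_pos: [378.3, -315.9, 227.1]
ee_rot: [2.668, 1.643, 0.004]
force: [-0.5, 0.0, -1.7]
gripper_width: 47.9
gripper_force: 0.1
```

In the tool's units: 15 mm is 0.15, 12 mm is 0.12.

```bash
python3 inch.py '[[[50,0,0.03,0,0],[52,0,0.06,0,0],[54,0,0.09,0,0],[56,0,0.12,0,0],[58,0,0.15,0,0]]]'
python3 inch.py '[[[60,0,0.03,0,0],[62,0,0.06,0,0],[64,0,0.09,0,0],[66,0,0.12,0,0],[68,0,0.15,0,0]]]'
python3 inch.py '[[[72,0,0.01,0,0],[76,0,0.02,0,0],[80,0,0.02,0,0],[80,0,0.02,0,0],[80,0,0.02,0,0]]]'
```

```text
clock: 20.87
ee_pos: [383.9, -316.3, 231.0]
ee_rot: [2.661, 1.638, 0.009]
force: [-0.1, -0.8, 0.1]
gripper_width: 58.1
gripper_force: 0.1
clock: 21.28
ee_pos: [389.5, -316.8, 235.0]
ee_rot: [2.654, 1.634, 0.014]
force: [0.4, 0.3, -0.0]
gripper_width: 67.6
gripper_force: 0.2
clock: 21.7
ee_pos: [390.0, -316.8, 235.5]
ee_rot: [2.653, 1.633, 0.014]
force: [0.1, -0.0, -0.4]
gripper_width: 79.8
gripper_force: 0.0
```

Run:
```python
from h import *
import cv2
a=manip.grab_frame("scene");b=manip.grab_frame("top");cv2.imwrite("pics/s8.png",a);cv2.imwrite("pics/t8.png",b)
for n,im,k in(("scene",a,(slice(130,290),slice(270,400))),("top",b,(slice(120,240),slice(280,400)))):
    h=cv2.cvtColor(im,cv2.COLOR_BGR2HSV);m=np.zeros(h.shape[:2],np.uint8)
    m[k]=((h[...,0]>95)&(h[...,0]<130)&(h[...,1]>90))[k]*255
    N,l,st,ce=cv2.connectedComponentsWithStats(m);i=1+st[1:,4].argmax();c=cv2.findContours((l==i).astype(np.uint8),0,2)[0][0]
    print(n,st[i],cv2.approxPolyDP(c,4,True).reshape(-1,2).tolist())
# expected front-cover corners if seated
ux=np.array([.893,-.45,0]);uy=np.array([.45,.893,0]);ez=np.array([0,0,1.]);o=np.array([391,-324,40.])
X=np.cos(1.2566)*ux+np.sin(1.2566)*ez;Z=-np.sin(1.2566)*ux+np.cos(1.2566)*ez
c=o+6*Z
for x,y in((0,75),(0,-71),(208,-71),(208,75)):
    p=c+x*X+y*uy+11*Z;print(x,y,proj("scene",p).round(1),proj("top",p).round(1))
```

```text
scene [ 307  177   52   94 2428] [[330, 177], [307, 239], [329, 270], [358, 205]]Traceback (most recent call last):
  File "<stdin>", line 7, in <module>
ValueError: attempt to get argmax of an empty sequence
```

Run:
```python
from h import *
from scipy.spatial.transform import Rotation as R
s=manip.sense();print(np.round(s['qpos'],3),s['ee_pos']);print(R.from_rotvec(s['ee_rot']).as_matrix().round(3))
ux=np.array([.893,-.45,0]);uy=np.array([.45,.893,0]);ez=np.array([0,0,1.]);o=np.array([391,-324,40.])
for a in(1.2566,1.4,1.5708):
  X=np.cos(a)*ux+np.sin(a)*ez;Z=-np.sin(a)*ux+np.cos(a)*ez
  c=o+6*(-np.sin(1.2566)*ux+np.cos(1.2566)*ez)
  for x,y in((0,75),(0,-71),(208,-71),(208,75)):
    p=c+x*X+y*uy+11*Z;print(a,x,y,proj("scene",p).round(1))
```

```text
[-1.046 -0.499  1.339  1.841  0.502  1.418 -0.275] [ 390.02685527 -316.82400539  235.45248501]
[[ 0.451  0.892  0.021]
 [ 0.893 -0.45  -0.017]
 [-0.006  0.027 -1.   ]]
1.2566 0 75 [306.6 240.1]
1.2566 0 -71 [330.7 271. ]
1.2566 208 -71 [359.8 203. ]
1.2566 208 75 [330.6 177.3]
1.4 0 75 [306.4 240.6]
1.4 0 -71 [330.5 271.5]
1.4 208 -71 [349.6 203.4]
1.4 208 75 [321.2 177.4]
1.5708 0 75 [306.4 241.1]
1.5708 0 -71 [330.4 272. ]
1.5708 208 -71 [336.7 205.9]
1.5708 208 75 [309.5 179.3]
```

The pad's cover corners in the scene image, (330,177), (307,239), (329,270) and (358,205), match the computed seated pose to within 2 px, so it is in place. I'll withdraw upwards and re-check.

In the tool's units: -80 mm is -0.8, -60 mm is -0.6.

```bash
python3 inch.py '[[[80,0,0,-0.08,0],[80,0,0,-0.2,0],[80,0,0,-0.4,0],[80,0,0,-0.6,0],[80,0,0,-0.8,0]]]'
python3 inch.py '[[[80,0.05,-0.15,-0.1,0],[80,0.1,-0.3,-0.1,0],[80,0.2,-0.5,-0.1,0],[80,0.3,-0.7,-0.1,0],[80,0.4,-0.8,-0.1,0]]]'
python3 inch.py '[[[80,0,0,0,0],[80,0,0,0,0],[80,0,0,0,0],[80,0,0,0,0],[80,0,0,0,0]]]'
python3 - <<'E'
from h import *
import cv2
for t in range(2):
    a=manip.grab_frame("scene")
    h=cv2.cvtColor(a,cv2.COLOR_BGR2HSV);m=np.zeros(h.shape[:2],np.uint8);k=(slice(130,290),slice(270,400))
    m[k]=((h[...,0]>95)&(h[...,0]<130)&(h[...,1]>90))[k]*255
    N,l,st,ce=cv2.connectedComponentsWithStats(m);i=1+st[1:,4].argmax();c=cv2.findContours((l==i).astype(np.uint8),0,2)[0][0]
    print(st[i],cv2.approxPolyDP(c,4,True).reshape(-1,2).tolist())
# serving board and mug compared with first picture
p=cv2.imread("pics/scene0.png")
for nm,(y0,y1,x0,x1) in dict(board=(165,200,193,203),mug=(180,215,258,292),salt=(158,185,176,190)).items():
    print(nm,cv2.absdiff(a[y0:y1,x0:x1],p[y0:y1,x0:x1]).mean().round(1))
print(np.round(manip.sense()['qpos'],3))
E
```

```text
clock: 22.22
ee_pos: [388.4, -315.2, 317.5]
ee_rot: [2.652, 1.633, 0.015]
force: [0.4, -0.1, -0.2]
gripper_width: 80.1
gripper_force: 0.0
clock: 22.63
ee_pos: [333.8, -242.3, 323.9]
ee_rot: [2.653, 1.633, 0.013]
force: [-0.3, -0.7, 0.5]
gripper_width: 79.9
gripper_force: 0.0
clock: 23.05
ee_pos: [335.1, -243.8, 323.3]
ee_rot: [2.653, 1.633, 0.015]
force: [0.7, 0.9, -0.2]
gripper_width: 80.2
gripper_force: 0.0
[ 307  178   55   92 2492] [[333, 178], [307, 239], [329, 269], [361, 205]]
[ 307  178   55   92 2496] [[333, 178], [307, 239], [329, 269], [361, 205]]
board 7.1
mug 9.8
salt 10.3
[-0.645 -0.484  0.84   1.867  0.368  1.585 -0.318]
```

```bash
python3 -c "
from workcell import manip
print(manip.sign_off())"
```

```text
the job is handed in; nothing more can be done
None
```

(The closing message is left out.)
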